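# Slide the reagent tray home and snap the carrier's bail into its catch

## Robot

A 6-joint arm with a two-finger parallel gripper is mounted at the origin on the work surface. World frame = base frame: x ahead of the robot, y to its left, z up, the work surface at z = 0. Lengths are in m, angles in rad, forces in N, time in s.
With the tool pointing down it reaches from about 0.275 to 1 m from the base axis. Payload 8.4 kg.
Tool frame: the origin (TCP) lies on the centre line of the jaws, within the pads' length; the fingertips stand 17 mm ahead of it and the grasp point (between the pads) lies 2 mm behind it (bot.tcp_to_tips is the z of the fingertips in the tool frame, in m); z points along the fingers, y is the line along which they close (so a half turn about z gives the same grasp; the last joint's range is limited). The gripper opens to 85 mm and grips with 20 to 120 N. Pads are 22 mm wide; open, the fingers measure 114 mm over their backs; the gripper's body (76 mm by 85 mm) begins 54 mm behind the grasp point. The pads swing forward as they close: fully open they stand 13 mm farther back than shut.
Start: joints at [1.212, 0.353, 1.633, -0, 1.155, -0.002], TCP at [0.218, 0.586, 0.248] pointing down, gripper open.
Joint ranges: [-2.63, 2.63], [-0.92, 2.1], [0.06, 2.66], [-1.3, 4.44], [0, 2.69], [-3.02, 3.02]. Speed limits (rad/s): [2.22, 2.22, 2.79, 3.14, 3.14, 3.14].

## Interface

Orientations are given as a unit quaternion [x, y, z, w].
In Python, from workcell import bot, hand, kinematics, get_obs, vision, hand_in gives the robot as it stands. The module is installed in compiled form; this text tells all that it offers. Calls block until the motion is done:
- bot.reach(position, orientation): joint-space move of the TCP to a pose.
- bot.servo_line(position, ori=None, velocity=0.15): straight line of the TCP; ori=None keeps the orientation; velocity is the mean speed in m/s.
- bot.goto_joints(angles): joint-space move.
- hand.move_gripper(opening, strength=None): finger opening in m; strength is the grip in N (None keeps the last); returns when the fingers have stopped.
- bot.dwell(seconds).
- kinematics.solve_ik(position, orientation): joint angles nearest the present ones, or None.
- get_obs(): the state.
- vision.read_camera(name): name is "scene" or "top"; returns a dict with "frame" (420x560x3 uint8, red, green, blue), "intrinsics" (3x3 intrinsics, pixels), "view" (4x4, takes a point from world to camera coordinates). Camera axes: x right, y down, z forward; pixel columns grow to the right and rows downward; lengths in m; the calibration is good to about 2 mm. A picture is of the moment at which its call begins. There is no depth.
A pose or a line that the arm cannot do raises bot.IKError and nothing moves.
- hand_in(): hands the job in; it is judged then, once.
The state is a dict: "time_s": time; "joint_pos": joint angles; "joint_vel": joint speeds; "joint_efforts": joint torques, N m; "position": TCP position; "orientation": TCP orientation; "wrist_force": force on the tool from outside, world axes, zero at the start; "ft_torque": the same for the moment, N m; "gripper_width": finger opening in m; "grip_force": force on a finger pad.
Only numpy, scipy, OpenCV 4.12 (cv2) and the standard library are available. Lean on these libraries where they do the work, as an engineer would, in place of code of your own. Each camera call takes 0.05 s, during which the arm holds its last target. There are 200 camera calls.

## Task

Make the blood-typing reagent carrier ready for transport: push the tray of vials all the way home against its rear stop, then swing the wire bail over from the back and press its orange grip down until it has snapped under the two yellow hooks of the catch and stays there. Press only as hard as the catch needs, force nothing, and leave the other things on the desk where they are.

Things in the scene. Friction and masses are not known exactly. Their poses are not given: they have to be found in the camera images.
- carrier: Carrier screwed to the desk: grey base 256 x 200 x 12 mm, two blue posts (y = +-91 mm, 88 mm high) holding the bail's hinge, aluminium guide rails (y = +-51 mm, 32 mm high), blue rear stop wall (57 mm high) at x = 51 mm. Origin under the base's middle (x from -126 to 130 mm), on the desk; +x to the rear, -x to the front, where the tray sticks out and the catch stands; z up.
- tray (a joint): Sliding white tray 150 x 88 mm with five lying vials (blue, yellow, white caps): metres it still sticks out towards the carrier's -x; 0 = home against the rear stop, 0.09 at most. Rubs with about 2.5 N, weighs about 0.35 kg, stays where left. Its underside is 22 mm above the desk, its walls and vials reach 46 mm.
- tray_front (a point): Centre of the tray's upright front face (88 mm wide, from 22 to 46 mm above the desk); this point is 36 mm above the desk and at carrier x = -100 mm when the tray is home. Axes as the carrier's.
- bail (a joint): Angle (rad) of the steel wire bail: 0 = in the catch, grows as it swings up and over to the carrier's rear; 1.83 = straight up, 2.8 = open end of travel; down it can be pressed to -0.03. Stiff hinge: it stays where it is left. Merely lying on the hooks' sloping faces it reads 0.08 to 0.25: not yet caught.
- bail_grip (a point): Centre of the orange round grip (16 mm diameter, 70 mm long, along the carrier's y) in the middle of the bail's cross bar (8 mm wire, 156 mm wide). It runs on a circle of 116 mm radius about bail_hinge.
- bail_hinge (a point): Middle of the bail's hinge axis, 75 mm above the desk at carrier x = 0, y = 0; the axis runs along the carrier's y.
- catch_seat (a point): Where the grip's centre lies with the bail in its catch: carrier x = -112 mm, 45 mm above the desk. Yellow spring catch: two hooks 14 mm wide at y = +-58 mm, 78 mm high, that give way as the bar is pressed past their slopes (about 10 to 15 N on the grip) and spring back over it; between them it is 18 mm high. Only 4 mm remain between the closed grip and the tray's front: no room for a finger.
- cup: Bystander: clear specimen jar with red cap, 60 mm diameter, 72 mm high; origin under its middle.
- tube: Bystander: slim white bottle with red cap, 30 mm diameter, 100 mm high; origin under its middle.
- tile: Bystander: white ceramic test tile 120 x 130 x 8 mm lying in front of the carrier; origin under its middle.
- pencil: Bystander: red pencil, 150 x 8 x 8 mm, lying along its x; origin under its middle.

How it is judged:
By the outcome, as a careful person would: the job done as asked, in the order asked, and still so for the second after the job is handed in, with the robot touching nothing.
It also fails if it takes over 72 s, if anything falls off the work surface, if the arm or the gripper's body presses on something with over 40 N, if the wrist force passes 120 N, or if a joint passes its speed limit or range.

## Working session

There is one attempt and no reset: what is moved stays moved. The work goes in short steps, each a Python script; the robot and the scene stay as the last script left them, time stands still between calls to the robot, and variables do not carry over. Pictures are saved under pics/ and viewed, at most 10 in all, crops included, and the job is handed in when it is done.

```bash
mkdir -p pics
python3 - <<'E'
from workcell import *
import cv2,numpy as np
for n in("scene","top"):
    r=vision.read_camera(n); cv2.imwrite(f"pics/{n}0.png",cv2.resize(r["frame"][:,:,::-1],(800,600),interpolation=cv2.INTER_CUBIC))
    np.savez(n+"0.npz",**{k:r[k] for k in("frame","intrinsics","view")}); print(r["intrinsics"],r["view"])
print(get_obs())
E
```

```text
[[511.49379507   0.         282.60335674]
 [  0.         511.49379507 202.48976822]
 [  0.           0.           1.        ]] [[-0.07717032  0.99700643  0.00478675  0.06261606]
 [ 0.75675965  0.06169918 -0.65077496 -0.38480657]
 [-0.64912216 -0.04659809 -0.75925558  1.49532832]
 [ 0.          0.          0.          1.        ]]
[[403.68289625   0.         277.75334778]
 [  0.         403.68289625 212.54815492]
 [  0.           0.           1.        ]] [[-0.19278216 -0.98124045  0.00149088  0.08109118]
 [-0.9580824   0.18790376 -0.2162644   0.60689695]
 [ 0.21192723 -0.0431203  -0.9763337   0.65141217]
 [ 0.          0.          0.          1.        ]]
{'time_s': 0.1, 'joint_pos': array([ 1.21163138e+00,  3.53617676e-01,  1.63402873e+00, -1.05300142e-05,
        1.15520588e+00, -2.40864001e-03]), 'joint_vel': array([ 0.00028057, -0.00243325, -0.00206576,  0.00085085, -0.00076124,
       -0.0008223 ]), 'joint_efforts': array([ 3.42214280e-04, -6.06362915e+01, -3.42820394e+01,  1.21983485e-04,
        3.96276257e-03, -2.82705486e-05]), 'position': array([0.2181431 , 0.58527663, 0.24762579]), 'orientation': array([ 1.77431565e-01,  9.84132940e-01, -6.20418155e-04, -1.08506296e-04]), 'wrist_force': array([-0.00849407,  0.10126093,  0.33072014]), 'ft_torque': array([ 0.01796737,  0.0158178 , -0.00982296]), 'grip_force': 0.0, 'gripper_width': 0.08541680563829072}
```

View pics/scene0.png

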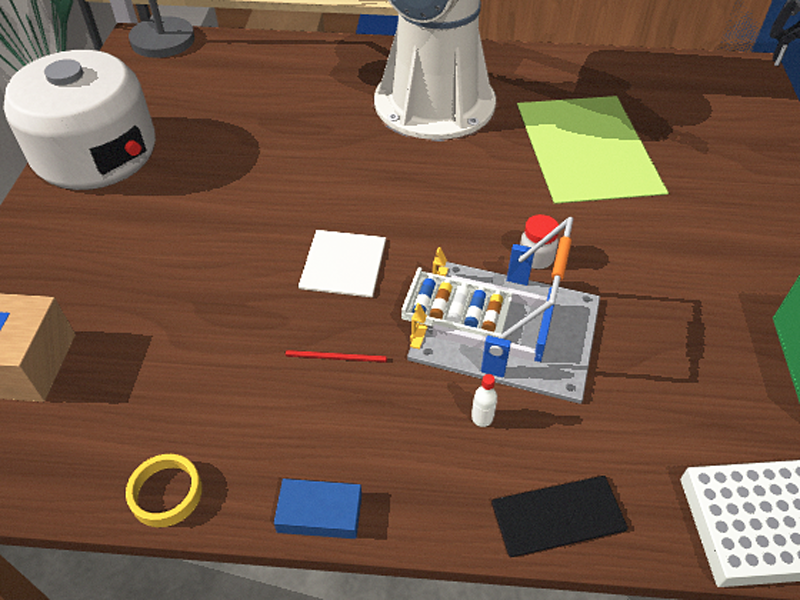

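View pics/top0.png

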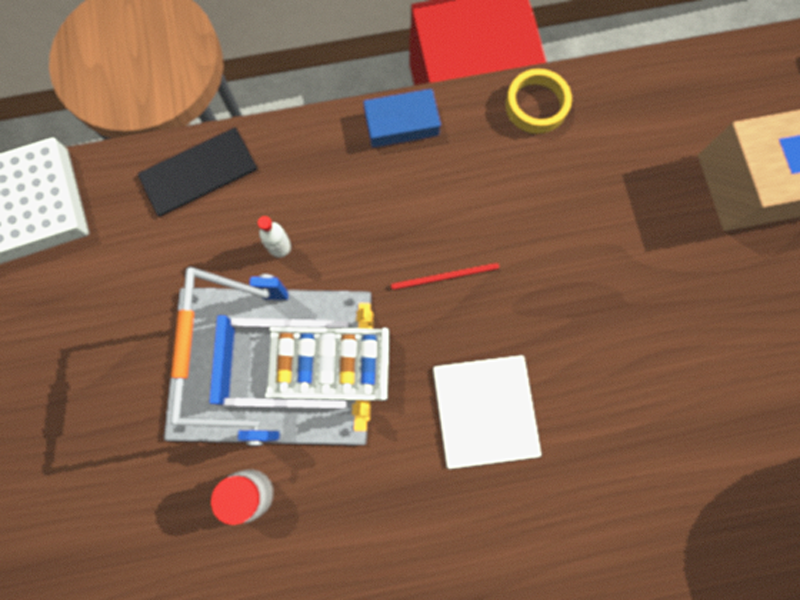

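Scene view: the carrier's front faces left (−y world) and the bail stands over the rear, with the grip at about (563,257). In the top view the base corners are at (183,288), (372,292), (368,445) and (165,440). The grip is at (183,344) and the tray's front edge runs from (388,328) to (384,399). I'll fit the pose from both views.

```bash
cat > fit.py <<'E'
import numpy as np
from scipy.optimize import least_squares
C={n:np.load(n+"0.npz") for n in("scene","top")}
def proj(n,P):
    c=C[n]; q=c["view"][:3,:3]@P+c["view"][:3,3]; p=c["intrinsics"]@q; return ((p[:2]/p[2])+.5)/.7-.5
def grip(th,y=0): return np.array([-.116*np.cos(th-.2617),y,.075+.116*np.sin(th-.2617)])
def W(p,P): c,s=np.cos(p[2]),np.sin(p[2]); return np.array([p[0]+c*P[0]-s*P[1],p[1]+s*P[0]+c*P[1],P[2]])
def back(n,uv,z):
    c=C[n]; u=(np.array(uv)+.5)*.7-.5; d=c["view"][:3,:3].T@np.linalg.solve(c["intrinsics"],[*u,1]); o=-c["view"][:3,:3].T@c["view"][:3,3]; return o+d*(z-o[2])/d[2]
E
cat > f1.py <<'E'
from fit import *
A=lambda x,y,z:(lambda p:np.array([x,y,z]))
G=lambda y:(lambda p:grip(p[3],y)); T=lambda y:(lambda p:np.array([-.1-p[4],y,.046]))
obs=[("top",183,288,A(.13,-.1,.012)),("top",372,292,A(-.126,-.1,.012)),("top",368,445,A(-.126,.1,.012)),("top",165,440,A(.13,.1,.012)),
("scene",600,292,A(.13,.1,.012)),("scene",583,402,A(.13,-.1,.006)),("scene",408,359,A(-.126,-.1,.012)),
("top",185,310,G(-.035)),("top",180,378,G(.035)),("scene",567,238,G(.035)),("scene",557,276,G(-.035)),
("top",388,328,T(-.044)),("top",384,399,T(.044)),("scene",418,268,T(.044)),("scene",404,305,T(-.044))]
f=lambda p:np.concatenate([proj(n,W(p,g(p)))-(u,v) for n,u,v,g in obs])
s=least_squares(f,[.5,.2,1.5,2.2,.05],loss="soft_l1",f_scale=2,x_scale=.1)
print(s.x);print(f(s.x).reshape(-1,2).round(1).tolist())
p=s.x; print("grip",W(p,grip(p[3])),"trayfront",W(p,[-.1-p[4],0,.036]),"seat",W(p,[-.112,0,.045]),"hinge",W(p,[0,0,.075]))
print("cup",back("top",(236,499),.072),"tube",back("top",(265,223),.1),"tile",back("top",(487,411),.008),"pencil",back("top",(392,287),.008),back("top",(498,266),.008))
E
python3 f1.py
```

```text
[0.57538957 0.13589317 1.35699553 2.35708888 0.04932555]
[[-1.9, -0.2], [-1.1, -0.4], [-1.8, -0.7], [0.3, 0.2], [-0.2, 2.1], [-1.1, -0.9], [-1.1, -3.8], [1.6, 1.4], [-0.1, 0.5], [-1.1, 1.7], [0.9, 0.5], [-1.2, 0.4], [1.1, -0.4], [1.1, -1.6], [-1.3, 3.5]]
grip [0.58771693 0.19267013 0.17540126] trayfront [ 0.54370632 -0.01003247  0.036     ] seat [0.55162589 0.02644324 0.045     ] hinge [0.57538957 0.13589317 0.075     ]
cup [0.4203372  0.18854304 0.072     ] tube [0.73423559 0.10298665 0.1       ] tile [ 0.46190413 -0.12689138  0.008     ] pencil [ 0.64811123 -0.03775789  0.008     ] [ 0.64928177 -0.18576581  0.008     ]
```

The fit is consistent to about 2 mm: tray out 49 mm, bail at 2.36 rad. Next is the tray push, with the fingers shut.

```bash
cat > h.py <<'E'
from workcell import *
from fit import W,grip
import numpy as np,cv2
P=[0.57539,0.13589,1.35700,2.357,.0493]
D=np.array([np.cos(P[2]),np.sin(P[2]),0])
TIP=bot.tcp_to_tips
def q(psi): a=(psi+np.pi/2)/2; return [np.cos(a),np.sin(a),0,0]
Q=min((q(P[2]+s*np.pi/2) for s in(1,-1)),key=lambda o:(lambda j:9 if j is None else abs(j[5]))(kinematics.solve_ik(W(P,[-.15,0,.2]),o)))
def tip(x,z,y=0): return W(P,[x,y,z+TIP])     # fingertip centre in carrier frame
def line(x,z,v=.1): bot.servo_line(tip(x,z),Q,v)
def F(): w=np.array(get_obs()["wrist_force"]); return np.array([w@D,w[2]])   # along carrier x, up
def here(): p=np.array(get_obs()["position"])-[P[0],P[1],TIP]; return np.array([p@D,p[2]])
def snap(n,name,box=None):
    f=vision.read_camera(n)["frame"][:,:,::-1]
    if box: x0,y0,x1,y1=box; f=f[y0:y1,x0:x1]
    k=min(800/f.shape[1],600/f.shape[0]); cv2.imwrite("pics/"+name,cv2.resize(f,None,fx=k,fy=k,interpolation=cv2.INTER_CUBIC))
E
python3 - <<'E'
from h import *
hand.move_gripper(0.0,20); print("tips",bot.tcp_to_tips)
bot.reach(tip(-.19,.23),Q); line(-.19,.028,.15); bot.dwell(.2); f0=F(); print(here(),f0,get_obs()["time_s"])
line(-.165,.028,.08)
x=-.165; n=0
while x<-.100:
    x+=.0015; line(x,.028,.03); f=F()-f0
    if n%6==0 or abs(f[0])>5: print(x.__round__(4),here().round(4),f.round(1))
    n+=1
    if abs(f[0])>9: break
print(get_obs()["time_s"])
E
```

```text
tips 0.017
[-0.18994754  0.02861295] [ 0.00964343 -0.05333344] 5.0833
-0.1635 [-0.1636  0.028 ] [-0.1  0.5]
-0.1545 [-0.1544  0.028 ] [-0.3 -0.4]
-0.1455 [-0.1454  0.028 ] [-1.3 -0.7]
-0.1365 [-0.1363  0.028 ] [-1.9 -0.1]
-0.1275 [-0.1274  0.028 ] [-1.7 -0.2]
-0.1185 [-0.1184  0.028 ] [-1.4  0.3]
-0.1095 [-0.1102  0.028 ] [-6.5  1.8]
-0.108 [-0.1101  0.028 ] [-16.4   3.3]
15.05
```

Tray is home: the force rose sharply with the fingertip face at about x = −99 mm. Next I'll back off and swing the bail over.

Run:
```python
from h import *
line(-.14,.030,.1); line(-.14,.235,.25); line(.105,.235,.25)
snap("top","a.png",(90,160,310,325)); 
line(.105,.165,.15); bot.dwell(.2); f0=F(); print(f0)
for th in np.arange(2.5,.89,-.1):
    g=grip(th); line(g[0]+.019,g[2]-.012,.1); f=F()-f0; print(round(th,2),f.round(1),end=" ")
    if abs(f).max()>20: break
print(get_obs()["time_s"]); snap("scene","b.png",(260,140,440,300))
```

```text
[-0.62520167  0.74146447]
2.5 [ 0.3 -0.3] 2.4 [ 0.9 -0. ] 2.3 [-0.5 -0.7] 2.2 [ 0.4 -1.7] 2.1 [ 0.7 -0.7] 2.0 [ 0.7 -0.6] 1.9 [ 0.5 -1.1] 1.8 [ 0.9 -0. ] 1.7 [ 0.4 -0.6] 1.6 [-0.1  0.6] 1.5 [ 0.7 -0.7] 1.4 [ 0.8 -1.1] 1.3 [ 0.2 -0.6] 1.2 [ 0.3 -0.2] 1.1 [ 0.1 -1.7] 1.0 [ 0.6 -0.5] 0.9 [ 1.6 -1.3] 23.075
```

View pics/a.png

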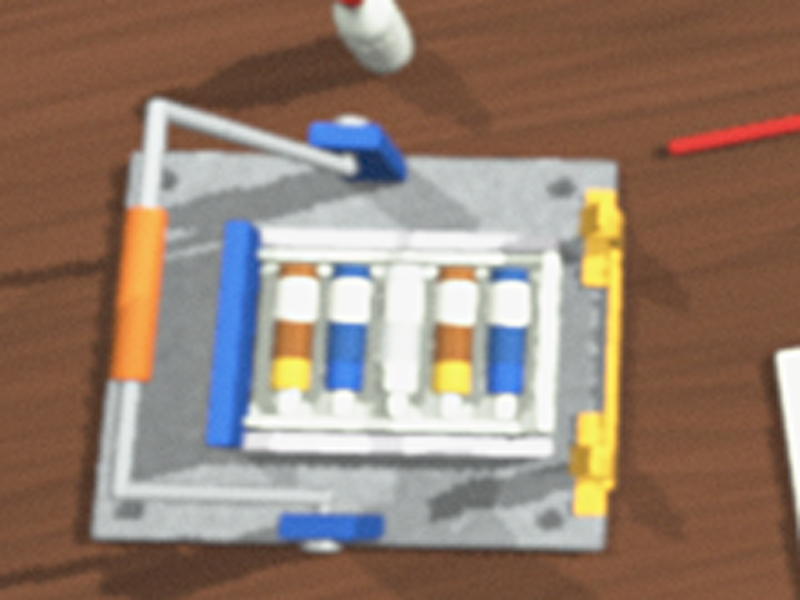

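View pics/b.png

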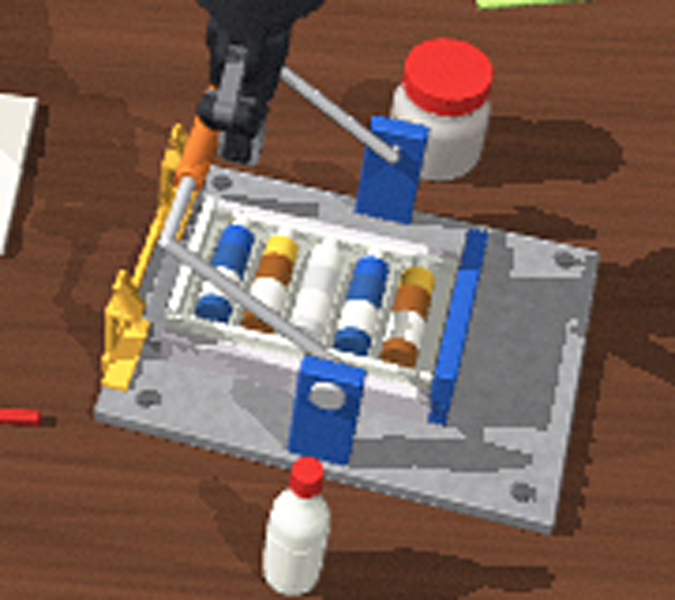

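The first picture shows the tray's rear edge (≈255,330) against the blue wall (≈232,330). The second shows the bail over to the front, its grip (≈200,145) ahead of the finger. Next I'll go over the grip and press along its arc.

Run:
```python
from h import *
x,z=here(); line(x+.02,z,.15); line(x+.02,.2,.2)
g=grip(.95); line(g[0],.2,.2); bot.dwell(.2); f0=F(); print(f0)
line(g[0],g[2]+.014,.1)
log=[];pk=0
th=.93
while th>-.025:
    th-=.06 if th>.35 else .012
    g=grip(th); line(g[0]-.001,g[2]+.008,.08 if th>.35 else .02); f=F()-f0; h=here()
    log.append((round(th,3),round(float(h[1]-.008)*1000,1),*f.round(1).tolist()))
    if np.abs(f).max()>28: break
print(*log,sep="\n"); print(get_obs()["time_s"])
```

```text
[0.67151954 1.21800266]
(0.87, 140.9, -0.3, -1.7)
(0.81, 135.2, -0.2, -1.3)
(0.75, 129.0, -0.5, -1.1)
(0.69, 122.7, -0.4, -1.6)
(0.63, 116.3, -0.6, -1.0)
(0.57, 109.7, -0.8, -1.0)
(0.51, 103.0, -1.3, -0.7)
(0.45, 96.2, -0.2, -1.4)
(0.39, 89.3, -0.1, -1.6)
(0.33, 82.7, -1.4, -1.0)
(0.318, 81.5, -1.0, -1.7)
(0.306, 80.1, -1.1, -0.7)
(0.294, 78.6, -0.8, -2.0)
(0.282, 77.2, -0.7, -1.0)
(0.27, 75.9, -0.4, -1.9)
(0.258, 74.5, -1.6, -1.2)
(0.246, 73.1, -0.9, -0.9)
(0.234, 71.7, -0.5, -1.2)
(0.222, 70.3, -1.6, -0.8)
(0.21, 68.9, -1.5, -0.4)
(0.198, 67.6, -0.9, -1.8)
(0.186, 66.1, -1.5, -1.1)
(0.174, 64.8, -0.7, -0.1)
(0.162, 63.4, -2.1, 0.5)
(0.15, 62.0, -3.0, 2.1)
(0.138, 60.7, -3.2, 2.5)
(0.126, 59.3, -4.9, 4.1)
(0.114, 58.1, -5.7, 5.4)
(0.102, 56.7, -4.6, 5.5)
(0.09, 55.1, -1.9, 1.2)
(0.078, 53.5, -1.2, 0.0)
(0.066, 52.2, -0.6, -0.9)
(0.054, 51.0, -0.5, -1.4)
(0.042, 49.6, -0.3, -1.5)
(0.03, 48.3, -1.3, -1.6)
(0.018, 46.9, -0.3, -1.7)
(0.006, 45.6, -1.8, -0.9)
(-0.006, 44.2, -0.3, -1.8)
(-0.018, 42.9, -1.0, -1.5)
(-0.03, 41.7, -1.5, -0.5)
35.2833
```

Run:
```python
from h import *
snap("scene","c.png",(260,140,400,245)); snap("top","d.png",(170,190,310,295))
```

```text
(no output)
```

View pics/c.png

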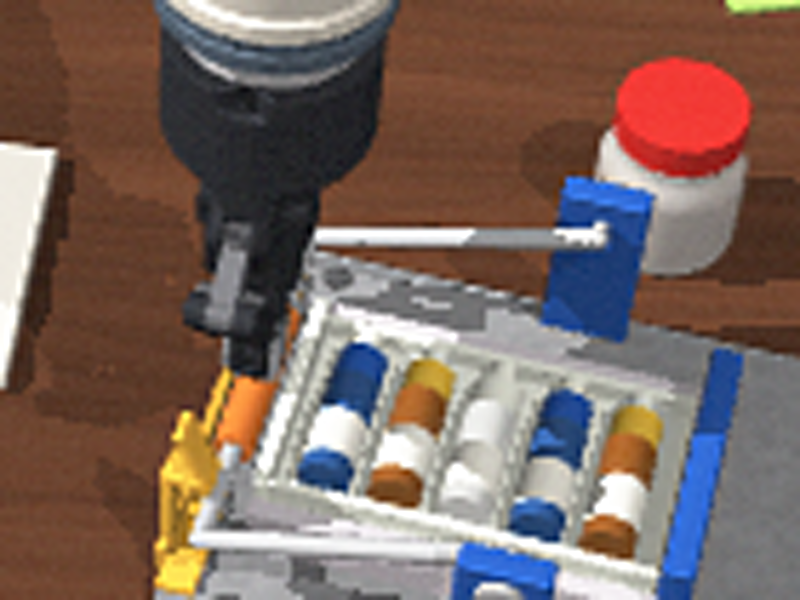

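View pics/d.png

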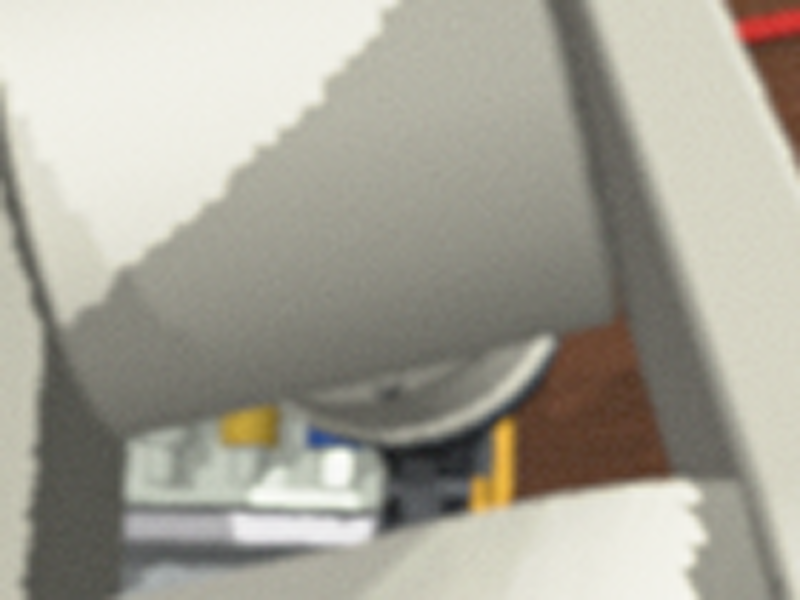

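The bail's bar seems to sit at the hook (≈200,520). I'll lift off, which gives a clear view, and check the angle.

Run:
```python
from h import *
x,z=here(); line(x,.2,.1); line(x-.05,.28,.2); j=get_obs()["joint_pos"].copy(); j[0]-=.6; bot.goto_joints(j)
snap("scene","e.png",(270,160,400,257)); print(get_obs()["time_s"])
from fit import proj
for th in(0,.05,.1,.15,.2):
    print(th,[((proj("scene",W(P,grip(th,y)))*.7-[270,160])*800/130).round().tolist() for y in(-.078,-.035,.035,.078)])
```

```text
38.925
0 [[151.0, 447.0], [185.0, 351.0], [237.0, 205.0], [267.0, 121.0]]
0.05 [[147.0, 435.0], [182.0, 340.0], [234.0, 194.0], [264.0, 110.0]]
0.1 [[144.0, 424.0], [179.0, 328.0], [232.0, 182.0], [262.0, 98.0]]
0.15 [[143.0, 413.0], [177.0, 317.0], [230.0, 171.0], [261.0, 87.0]]
0.2 [[141.0, 402.0], [176.0, 306.0], [230.0, 160.0], [260.0, 75.0]]
```

View pics/e.png

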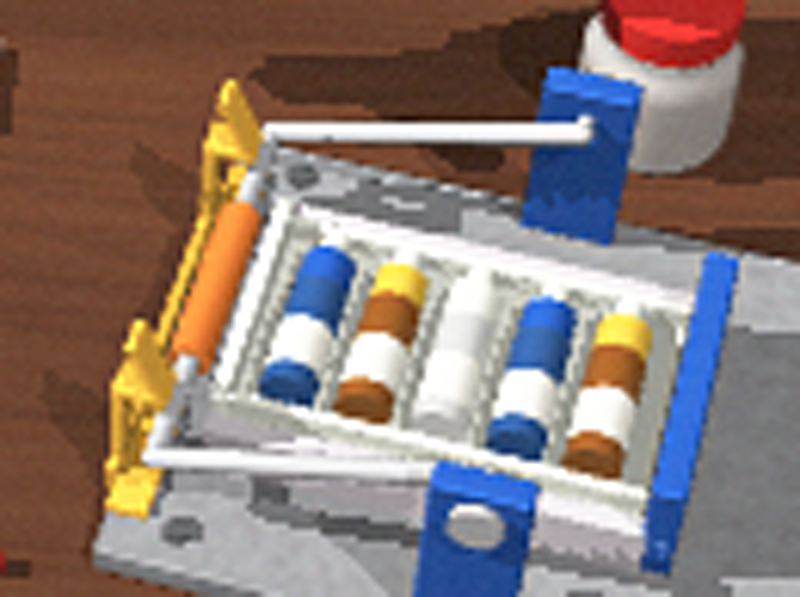

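The clear view shows the bar's corners at (151,456) and (267,128). A bail angle of 0 predicts (151,447) and (267,121), so it is in the seat under both hook tips, and the tray is at the stop.

```bash
python3 -c "
from workcell import *
print(hand_in())"
```

```text
the job is handed in; nothing more can be done
None
```

The job is handed in: the tray is home against its rear stop and the bail is snapped under both hooks (angle about 0 in the last picture), with peaks of about 16 N on the tray at the stop and 7 N on the grip.

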